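Close the generator's service cover with the slot key

ROBOT

A 6-joint arm with a two-finger parallel gripper is mounted at the origin on the work surface. World frame = base frame: x ahead of the robot, y to its left, z up, the work surface at z = 0. Lengths are in m, angles in degrees, forces in N, time in s.
With the tool pointing down it reaches from about 0.275 to 0.725 m from the base axis. Payload 15.9 kg.
Tool frame: the origin (TCP) lies midway between the tips of the shut fingers; the grasp point (between the pads) lies 19 mm behind it; z points along the fingers, y is the direction in which the jaws open and shut (so a half turn about z gives the same grasp; the last joint's range is limited). The gripper opens to 85 mm and grips with 20 to 120 N. Pads are 22 mm wide; open, the fingers measure 114 mm over their backs; the gripper's body (76 mm by 85 mm) begins 54 mm behind the grasp point. The pads swing forward as they close: fully open they stand 13 mm farther back than shut.
Start: joints at [72.995, 12.198, -1.971, 75.831, 0, 90], TCP at [0.146, 0.478, 0.209] pointing down, gripper open.
Joint ranges: [-170.91, 170.91], [-42.67, 98.43], [-65.05, 77.54], [-120.47, 116.71], [-90, 82.35], [-180, 180]. Speed limits (degrees/s): [108.29, 108.29, 136.94, 147.25, 180, 180].

INTERFACE

Orientations are given as [roll, pitch, yaw] about the fixed x, y, z axes, in that order (R = Rz(yaw) Ry(pitch) Rx(roll)).
In Python, from station import robot gives the robot as it stands.
- The arm moves only by the shell command python3 -m jog 'ROWS' [OPENING]. ROWS is JSON, a list of rows, each a list of 6 numbers: the shift along the tool's x, y, z in m, then the turn, a rotation vector about the tool's x, y, z in degrees. A call has exactly 10 rows; each row is the pose to reach, as a shift and turn from the pose measured when the call began, along the tool's axes at that moment; what a row does not reach only later rows make up. A row lasts 1/12 s, in which the tool goes at most 41.7 mm and 7.16 degrees, less where a joint would pass 70% of its speed; a pose out of reach is approached as far as the arm can. A call with a gripper value outside its range is refused whole. OPENING is the closure in counts, from 0 (fully open) to 255 (shut), set as the call begins (- or left out, the last holds). The fingers move at their own pace and stop on an object; the grip force is fixed at half the most. Time passes only in rows, so rows that repeat a pose let the fingers close, or fill a call up. It gives the time, the measured TCP pose, the force and the opening at its end, in the units of the state.
- robot.get_obs(): the state, without advancing time (a new reading comes with each control period).
- robot.camera(name): name is "scene" or "top"; returns (picture, depth): 400x640x3 uint8, red, green, blue; 400x640 float32, m along the optical axis (not along the pixel's ray), 0 where there is no reading.
- robot.calibration(name): a dict with "vertical_fov" (degrees; the focal length in pixels is half the picture's height over the tangent of half this angle, whatever the lens; pixels are square), "cx", "cy" (the principal point, pixels), "position" and "attitude" of the camera in the world. Camera axes: x right, y down, z forward; pixel columns grow to the right and rows downward; lengths in m; the calibration is good to about 2 mm. A picture is of the moment at which its call begins. calibration takes no time and is no camera call.
- robot.sign_off(): hands the job in, once; it reports no verdict.
Trained networks look in the newest picture that a camera, given by its name, has taken for a name from the list of things; names that differ only in an ending like _2 or _b are one class to them, and where a whole thing is asked for, a point or a joint stands for the part that bears it (a point fixed in the world has none). Each returns a list of dicts, best first, with "p" (0 to 1); they miss things now and then, are a little off and sometimes report something else, mostly with a low value. They report only what shows in the picture. A call takes as long as a camera call. They do not tell look-alikes from the thing itself.
- robot.trace(camera, query): "pixels" (400x640 bool, what is visible of it) and "bbox" ([left, top, right, bottom] in pixels, round what is visible of it).
The state is a dict: "t": time; "joints": joint angles; "joint_velocities": joint speeds; "joint_torque": joint torques, N m; "tcp_pos": TCP position; "orientation": TCP orientation; "force": force on the tool from outside, world axes, zero at the start; "moment": the same for the moment, N m; "finger_gap": opening from 0.0 (shut) to 1.0 (fully open).
Only numpy, scipy, OpenCV 4.12 (cv2) and the standard library are available. Lean on these libraries where they do the work, as an engineer would, in place of code of your own. Each camera call takes 0.05 s, during which the arm holds its last target. There are 200 camera calls.

TASK

Take the flat-bladed slot key (the one with the flat paddle handle) from its rack and, with its blade, turn both captive screws of the generator control head, the one on the flat top and the one on the sloping front, clockwise until they are tight against their stops. Then hang the key back by its collar in the empty fork of the rack and let go. Do not turn the screws with the fingers, and leave everything else on the counter where it is.

Things in the scene. Friction and masses are not known exactly. Their poses are not given: they have to be found in the camera images.
- blade_key: Slot key, loose, 110 g, hanging upright in one of two forks. Origin: middle of the blade's lower edge; z up the shank, x along the blade's width. From z = 0 up, mm: steel blade 20 wide (x), 3 thick (y), 14 high; shank 10 diameter; square collar 30 x 30, z 55 to 60; black paddle handle 40 wide (x), 12 thick (y), z 60 to 105, parallel to the blade.
- key_collar (a point): Middle of the underside of the slot key's collar (55 mm above the blade's lower edge).
- nut_driver: Not needed, leave it: nut driver of the same length and collar hanging in the other fork; round black handle 28 mm in diameter, round 13 mm socket end. Same origin convention.
- rack: Fixed dark steel rack 90 (x) x 190 (y) x 85 mm; origin: centre of its underside. In its 6 mm top plate (70 x 190 mm, top at 85 mm) are two forks 90 mm apart: slots 14 mm wide, 51 mm long, open at the -x edge. A key hangs with its collar on the plate, shank in the slot, blade along the slot (x), and can be lifted straight out.
- fork_left (a point): Hanging place at the rack's +y fork: on the slot's middle line, level with the plate's top face; x along the slot, its open end towards -x. A hung key's collar underside is here.
- fork_right (a point): The same for the rack's -y fork.
- control_head: Fixed grey generator control head, 180 x 180 x 130 mm; origin: centre of its underside; x from its low front (towards the robot) to its back. Flat top: x 10 to 90 mm, z 130. The front slopes up at 35 degrees from (x -90, z 60) to (x 10, z 130) mm. A service cover lies on both faces with a captive screw in each.
- top_head (a point): Centre of the top screw's outer face, 10 mm above the flat top. x along the slot, z straight out of the head; turns with the screw. Steel head 29.6 mm in diameter, slot 7 mm wide, 7 mm deep, right across. A fixed black ring (inner diameter 31, outer 42 mm), flush with the head, surrounds it.
- top_screw (a joint): Turn of the top screw, rad: grows clockwise as seen looking onto the head; 1.4 = tight, against its stop, where the slot lies along the control head's y, in line with the two small ribs outside the ring. Starts 0 to 0.5. Stiff, stays where left.
- slope_head (a point): The same point and axes for the identical screw in the middle of the sloping face; its z leans 35 degrees from vertical towards the control head's front (-x).
- slope_screw (a joint): Turn of the sloping screw, same meaning as for the top screw; 1.4 = tight, against its stop.
- parts_bin: Bystander: fixed blue three-part bin of bolts, 90 x 180 x 50 mm; origin at the centre of its underside. It stands on the side of the counter where the rack is not.
- oil_filter: Bystander: loose white oil filter, 72 mm diameter, 80 mm tall; origin under its centre.
- belt_pulley: Bystander: loose aluminium belt pulley lying flat, 80 mm diameter, 34 mm high; origin under its centre.
- tape_roll: Bystander: loose grey ring of tape lying flat, 90 mm diameter, 25 mm high; origin under its centre.
- spray_can: Bystander: loose green can, 64 mm diameter, 170 mm tall; origin under its centre.
There are look-alikes about, which are no part of the job. Leave any green or pink look-alike of the blade_key alone.

How it is judged (in metres and radians):
On the way:
1. both screws are turned tight (beyond 1.28 rad) while the key is out of the rack (value of joint each of top_screw, slope_screw above 1.28 rad and distance between key_collar and fork_left above 0.03 m and distance between key_collar and fork_right above 0.03 m), for 0.1 s.
At the end, for the whole second after the job is handed in: Both screws are within 0.12 rad of their stops (1.4 rad). The slot key hangs at rest and upright (within 0.12 rad) in a fork of the rack: its collar within 15 mm, horizontally, of the fork's hanging place and resting on the plate (underside from 4 mm below to 5 mm above its top face) (value of joint each of top_screw, slope_screw above 1.28 rad and ((horizontal distance between key_collar and fork_left below 0.015 m and z of key_collar in the frame of fork_left between -0.004 and 0.005 m) or (horizontal distance between key_collar and fork_right below 0.015 m and z of key_collar in the frame of fork_right between -0.004 and 0.005 m)) and angle between blade_key's own z axis and vertical below 0.12 rad and linear speed of blade_key below 0.02 m/s and angular speed of blade_key below 0.2 rad/s); the robot touches nothing.
It fails at once if the robot itself touches a screw head with more than 1 N (screws are turned with the key) (contact force between any of the fingers, the arm and top_screw above 1 N or contact force between any of the fingers, the arm and slope_screw above 1 N).
It fails at once if another loose thing (nut driver, oil filter, pulley, tape roll, can) is moved by more than 30 mm (distance of any of nut_driver, oil_filter, belt_pulley, tape_roll, spray_can from where it was at the start of the episode above 0.03 m).
It also fails if it takes over 64 s, if anything falls off the work surface, if the arm or the gripper's body presses on something with over 40 N, if the wrist force passes 120 N, or if a joint passes its speed limit or range.

## Working session

There is one attempt and no reset: what is moved stays moved. The work goes in short steps, Python scripts to look and compute and a shell command to move; the robot and the scene stay as the last step left them, time stands still between calls to the robot, and variables do not carry over. Pictures are saved under pics/ and viewed, about 8 in all and at most 12, crops included, and the job is handed in when it is done.

```bash
mkdir -p pics; ls
cat > h.py <<'E'
import numpy as np,cv2
from station import robot
from scipy.spatial.transform import Rotation as R
def cam(n):
    p,d=robot.camera(n); c=robot.calibration(n); return p,d,c
def Rc(c):
    a=np.array(c["attitude"],float)
    return a if a.shape==(3,3) else R.from_euler('xyz',a,degrees=True).as_matrix()
def cloud(d,c):
    f=d.shape[0]/2/np.tan(np.radians(c["vertical_fov"])/2)
    v,u=np.mgrid[:d.shape[0],:d.shape[1]]
    P=np.stack([(u-c["cx"])/f*d,(v-c["cy"])/f*d,d],-1)
    return P@Rc(c).T+np.array(c["position"])
def proj(p,c):
    f=200/np.tan(np.radians(c["vertical_fov"])/2)
    q=(np.atleast_2d(p)-np.array(c["position"]))@Rc(c)
    return q[:,:2]/q[:,2:]*f+[c["cx"],c["cy"]]
def save(n,p,s=1): cv2.imwrite(n,cv2.resize(p[...,::-1],None,fx=s,fy=s,interpolation=cv2.INTER_CUBIC))
E
python3 - <<'E'
from h import *
for n in("scene","top"):
    p,d,c=cam(n); save(f"pics/{n}1.png",p); print(n,c); np.savez(f"{n}1.npz",p=p,d=d)
print(robot.get_obs())
E
```

```text
pics
scene {'vertical_fov': 51.75591701355922, 'cx': 325.0655270352777, 'cy': 204.3578501065538, 'position': array([ 1.22042238, -0.44139953,  0.76412106]), 'attitude': array([-129.4848725 ,    0.42959532,   60.87861565])}
top {'vertical_fov': 50.80838266021869, 'cx': 319.67614402388443, 'cy': 203.0936963434393, 'position': array([ 0.43030625, -0.03829226,  1.11647753]), 'attitude': array([-1.73837133e+02,  1.62068244e-02, -8.85692639e+01])}
{'t': 0.1, 'joints': array([ 7.29948013e+01,  1.22228033e+01, -2.00338168e+00,  7.58330230e+01,
       -8.52889111e-04,  9.00010103e+01]), 'joint_velocities': array([-0.07357847, -0.12757542,  0.06197965,  0.10257407, -0.04269788,
       -0.02525358]), 'joint_torque': array([-1.53372948e-04, -6.87248325e+01,  4.87807453e+01,  1.22804302e-02,
       -3.51685264e-05, -2.27852621e-05]), 'tcp_pos': array([0.14613619, 0.47781769, 0.20896728]), 'orientation': array([-1.79940792e+02,  8.53932628e-04,  1.62993792e+02]), 'force': array([ 0.11600223,  0.31077632, -0.17873259]), 'moment': array([ 0.02760961, -0.00190035,  0.00167105]), 'finger_gap': 1.0019919155032342}
```

View pics/scene1.png

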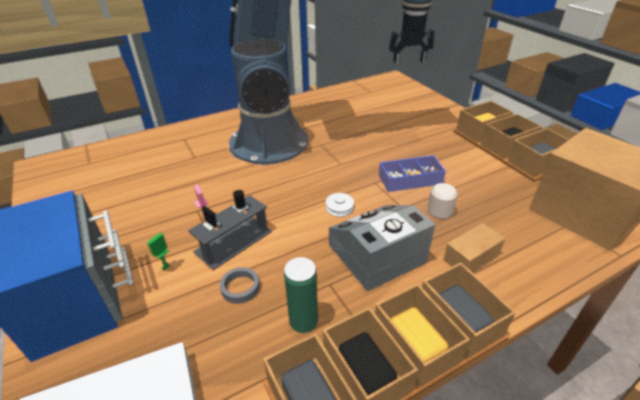

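View pics/top1.png

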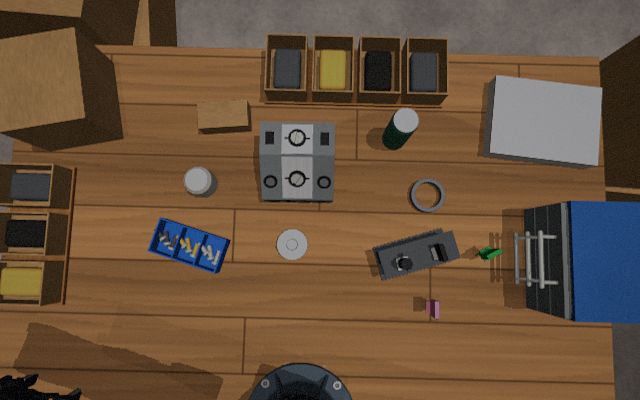

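The black paddle (blade_key candidate) is at scene (209,217) / top (438,253). It could be confused with:
- the round-handled nut driver, scene (239,200) / top (404,263)
- the green paddle, scene (158,248) / top (488,253)
- the pink one, scene (201,197) / top (433,308)

I choose the black flat one at top (438,253) and check it in a crop.

Run:
```python
from h import *
S=np.load("scene1.npz");T=np.load("top1.npz")
a=cv2.resize(S["p"][170:275,140:280],(400,300),interpolation=cv2.INTER_CUBIC)
b=cv2.resize(T["p"][220:325,365:505],(400,300),interpolation=cv2.INTER_CUBIC)
e=cv2.resize(T["p"][115:205,250:345],(400,300),interpolation=cv2.INTER_CUBIC)
f=cv2.resize(S["p"][195:285,320:440],(400,300),interpolation=cv2.INTER_CUBIC)
save("pics/crop1.png",np.vstack([np.hstack([a,b]),np.hstack([e,f])]))
for n,D in(("scene",S),("top",T)):
    robot.camera(n)
    c=robot.calibration(n);P=cloud(D["d"],c)
    for q in("blade_key","nut_driver","rack","control_head","top_head","slope_head"):
        for r in robot.trace(n,q)[:3]:
            m=r["pixels"]&(D["d"]>0); print(n,q,round(r["p"],2),np.round(r["bbox"]),np.round(np.median(P[m],0),3), np.round(np.percentile(P[m],[2,98],axis=0),3).tolist())
```

```text
scene blade_key 0.88 [145. 234. 169. 271.] [ 0.434 -0.455  0.075] [[0.383, -0.473, -0.001], [0.445, -0.436, 0.105]]
scene blade_key 0.58 [197. 183. 207. 206.] [ 0.307 -0.319  0.076] [[0.208, -0.331, 0.001], [0.316, -0.303, 0.105]]
scene blade_key 0.56 [203. 205. 218. 244.] [ 0.438 -0.327  0.112] [[0.416, -0.337, 0.069], [0.45, -0.314, 0.136]]
scene nut_driver 0.61 [234. 192. 250. 224.] [ 0.411 -0.242  0.111] [[0.391, -0.255, 0.029], [0.417, -0.225, 0.135]]
scene rack 0.77 [187. 193. 272. 270.] [ 0.433 -0.282  0.014] [[0.375, -0.37, 0.002], [0.482, -0.188, 0.086]]
scene control_head 0.6 [328. 205. 436. 290.] [ 0.709 -0.007  0.101] [[0.569, -0.068, 0.007], [0.734, 0.108, 0.138]]
scene top_head 0.39 [385. 219. 400. 228.] [0.692 0.026 0.139] [[0.68, 0.009, 0.131], [0.705, 0.037, 0.141]]
top blade_key 0.78 [429. 242. 447. 262.] [ 0.427 -0.32   0.12 ] [[0.409, -0.342, 0.085], [0.447, -0.31, 0.137]]
top blade_key 0.53 [476. 246. 501. 261.] [ 0.43  -0.45   0.086] [[0.415, -0.473, 0.001], [0.445, -0.435, 0.107]]
top blade_key 0.49 [424. 301. 440. 320.] [ 0.294 -0.311  0.086] [[0.276, -0.32, 0.016], [0.313, -0.302, 0.107]]
top nut_driver 0.73 [394. 256. 411. 272.] [ 0.4   -0.234  0.133] [[0.384, -0.25, 0.086], [0.414, -0.225, 0.138]]
top rack 0.84 [374. 229. 461. 280.] [ 0.428 -0.272  0.084] [[0.368, -0.367, 0.003], [0.479, -0.185, 0.088]]
top control_head 0.7 [256. 122. 338. 204.] [0.637 0.023 0.12 ] [[0.551, -0.063, 0.032], [0.728, 0.11, 0.139]]
top control_head 0.52 [432. 246. 448. 261.] [ 0.427 -0.32   0.122] [[0.409, -0.331, 0.088], [0.446, -0.31, 0.137]]
top control_head 0.51 [412. 177. 444. 213.] [ 0.576 -0.317  0.024] [[0.534, -0.357, 0.004], [0.619, -0.273, 0.029]]
top top_head 0.6 [292. 129. 300. 144.] [0.692 0.025 0.139] [[0.679, 0.01, 0.131], [0.704, 0.037, 0.143]]
top slope_head 0.47 [296. 173. 303. 187.] [0.598 0.024 0.103] [[0.589, 0.014, 0.093], [0.607, 0.033, 0.111]]
```

View pics/crop1.png

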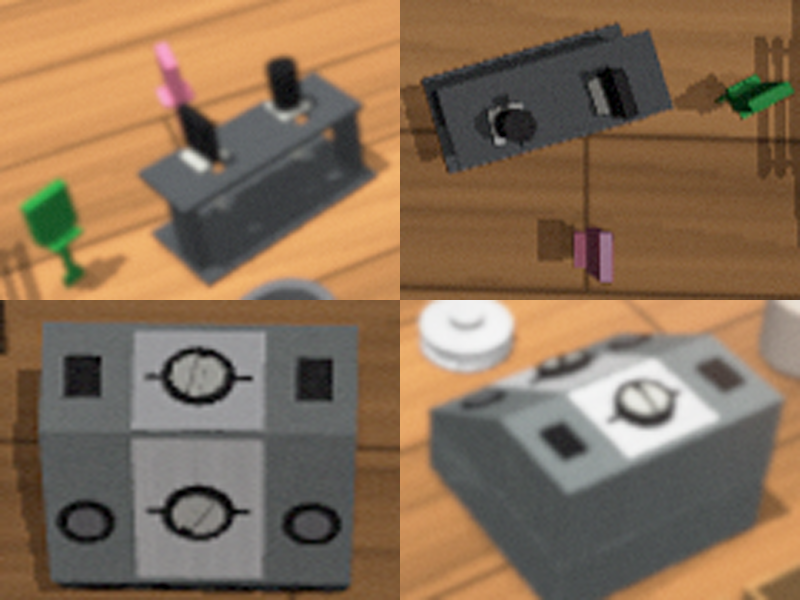

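The crop confirms it: a flat black paddle on a square collar in the right-hand (-y) fork. The nut driver is round, the others are green and pink. Next come rack pose, head pose and slot angles.

Run:
```python
from h import *
T=np.load("top1.npz");S=np.load("scene1.npz");ct=robot.calibration("top");cs=robot.calibration("scene")
P=cloud(T["d"],ct);Q=cloud(S["d"],cs)
print("table z",np.median(P[330:350,150:200,2]),np.median(Q[300:320,180:200,2]))
def rect(pts): 
    r=cv2.minAreaRect((pts[:,:2]*1000).astype(np.float32)); return np.round(r[0],1),np.round(r[1],1),round(r[2],1)
reg=(P[...,0]>.34)&(P[...,0]<.51)&(P[...,1]>-.40)&(P[...,1]<-.15)
m=reg&(P[...,2]>.078)&(P[...,2]<.092); m=cv2.erode(m.astype(np.uint8),np.ones((1,1)))>0
print("plate",rect(P[m]),np.median(P[m][:,2]))
b=reg&(P[...,2]>.0)&(P[...,2]<.092); 
# heightmap print of the rack, rotated frame
(cx,cy),wh,ang=cv2.minAreaRect((P[m][:,:2]*1000).astype(np.float32))
for nm,mm in(("key",reg&(P[...,2]>.128)&(P[...,1]<-.28)),("nut",reg&(P[...,2]>.128)&(P[...,1]>-.28))): print(nm,mm.sum(),rect(P[mm]),np.median(P[mm],0))
regq=(Q[...,0]>.34)&(Q[...,0]<.51)&(Q[...,1]>-.40)&(Q[...,1]<-.15)
mm=regq&(Q[...,2]>.131)&(Q[...,1]<-.28);print("key scene",mm.sum(),rect(Q[mm]))
mq=regq&(Q[...,2]>.078)&(Q[...,2]<.092);print("plate scene",rect(Q[mq]),np.median(Q[mq][:,2]))
# head
for n,C in(("top",P),("scene",Q)):
    r=(C[...,0]>.53)&(C[...,0]<.76)&(C[...,1]>-.085)&(C[...,1]<.135)
    t=r&(abs(C[...,2]-.130)<.005); print(n,"flat",rect(C[t]),np.median(C[t][:,2]))
    s=r&(C[...,2]>.06)&(C[...,2]<.122)&(C[...,0]<.65)
    if n=="top":
        x=C[s]; A=np.c_[x[:,:2],np.ones(len(x))]
        for _ in range(4):
            k,*_r=np.linalg.lstsq(A,x[:,2],rcond=None); g=abs(A@k-x[:,2])<.004; A,x=A[g],x[g]
        nrm=np.array([-k[0],-k[1],1]);nrm/=np.linalg.norm(nrm);print("slope n",nrm,np.degrees(np.arccos(nrm[2])),np.degrees(np.arctan2(-nrm[1],-nrm[0])),k,len(x)); print(rect(x))
# height map in rack frame
g=P.reshape(-1,3)[reg.ravel()]
import math
print(cx,cy,wh,ang)
th=math.radians(ang if wh[0]<wh[1] else ang-90)
th=(th+math.pi/2)%math.pi-math.pi/2; print("yaw",math.degrees(th))
d=g[:,:2]-np.array([cx,cy])/1000; u=d@[math.cos(th),math.sin(th)];v=d@[-math.sin(th),math.cos(th)]
H={}
for a,bb,z in zip(u,v,g[:,2]): H.setdefault((int(round(a/.005)),int(round(bb/.005))),[]).append(z)
for i in range(12,-14,-1): print("%4d"%(i*5)," ".join("%3d"%(1000*np.median(H[i,j])) if (i,j) in H else "  ." for j in range(-21,22)))
```

```text
table z -0.00012938878387114272 -0.0009028769271547388
plate (array([ 421.8, -279.2]), array([ 70.1, 191.1]), 17.1) 0.08478116080172526
key 97 (array([ 428. , -323.7]), array([39.4, 12.4]), 18.0) [ 0.42934801 -0.32371455  0.13412642]
nut 117 (array([ 400. , -238.2]), array([26.5, 25.8]), 19.8) [ 0.39990845 -0.23820888  0.13442558]
key scene 61 (array([ 430.7, -324.9]), array([40.2, 11.9]), 18.5)
plate scene (array([ 423.6, -279.2]), array([ 73.7, 191.7]), 16.9) 0.0840217684009208
top flat (array([685.4,  23.8]), array([ 92.8, 180.3]), 0.6) 0.13027765328894508
slope n [-0.56906384 -0.00593135  0.82227195] 34.6871240355198 0.59717231499809 [ 0.69206281  0.00721337 -0.32060929] 2296
(array([596.6,  22.8]), array([ 90.5, 180.1]), 0.4)
scene flat (array([689.3,  23.6]), array([ 90.4, 183.4]), 0.4) 0.12951949196732782
421.77777099609375 -279.2143249511719 (70.06179809570312, 191.07264709472656) 17.050426483154297
yaw 17.050426483154297
  60   0  -2  -1   0   0   0   0   0   2   0   0   0   0  -2  -1  -2   0   0   0   0   1  -3   0   0  -1  -1   0   0   0   1   0   1   1   0   0   2   0  -1
[... 3745 characters left out ...]
3  -1   0   0   0   0   0   2   0   0   0   0  -1   0   0   0   0   0   0  -1   0  -2   0   0   0  -1  -1   0   0   0   1   0   0   0  -1   0   0   0   0   0  -1   0  -1
 -55   0   0  -1   0   1   0   0   0   0   0   0  -2  -2   0  -1  -1   0   1  -1   0  -1   1   0   0   0   0   0   0   0  -1  -1   0   0   0  -1   0   0  -1   1   1   2  -4   .
 -60   1   0  -1   0   0   0   0   0  -1  -1   0   0   1   0   0  -1   2   0   0   0  -2   1   0   0  -1   0  -1  -1   0   0   0   0   0   1   0  -1   0   1   4   .   .   .   .
 -65  -1   0   0   0   0  -1   2   0  -1  -2   0   0  -1  -1  -1   0  -1   1   0   0   0   1   0   0  -3  -2   0   0  -1  -1   0   0   0   0  -2  -1   .   .   .   .   .   .   .
```

```bash
cat > rectify.py <<'E'
from h import *
X0,Y0,yaw=.643,.0237,np.radians(.5)
Rh=R.from_euler('z',yaw).as_matrix(); O=np.array([X0,Y0,0])
a=np.radians(35)
F={"top":(np.array([.05,0,.14]),np.eye(3)),"slope":(np.array([-.04-.01*np.sin(a),0,.095+.01*np.cos(a)]),R.from_euler('y',-35,degrees=True).as_matrix())}
N=300;s=.0002
def rectimg(p,c,face):
    o,A=F[face]; o=O+Rh@o; A=Rh@A
    # image: right = -y (head), up = +x (head); viewed from outside
    q=(np.mgrid[:N,:N]-N/2+.5)*s
    pts=o+(-q[0])[...,None]*A[:,0]+(-q[1])[...,None]*A[:,1]
    m=proj(pts.reshape(-1,3),c).reshape(N,N,2).astype(np.float32)
    return cv2.remap(p,m[...,0],m[...,1],cv2.INTER_CUBIC)
def sheet(name):
    rows=[]
    for f in("top","slope"):
        r=[]
        for n in("top","scene"):
            p,d,c=cam(n); r.append(rectimg(p,c,f)); 
        rows.append(np.hstack(r))
    im=np.vstack(rows); save(name,im); return im
E
python3 - <<'E'
from rectify import *
im=sheet("pics/rect1.png").copy(); g=cv2.cvtColor(im,cv2.COLOR_RGB2GRAY).astype(float)
yy,xx=np.mgrid[:N,:N]
for i,f in enumerate(("top","slope")):
  for j,n in enumerate(("top","scene")):
    t=cv2.GaussianBlur(g[i*N:(i+1)*N,j*N:(j+1)*N],(0,0),3)
    # ring centre: best annulus (r 15.5-21mm -> 78..105px) darkness vs in/out
    best=(-1e9,)
    for cx in range(115,190,2):
      for cy in range(115,190,2):
        r=np.hypot(xx-cx,yy-cy); v=t[(r<74)].mean()+t[(r>109)&(r<128)].mean()-2*t[(r>80)&(r<103)].mean()
        if v>best[0]: best=(v,cx,cy)
    v,cx,cy=best
    # slot: line angle (deg ccw from head y axis i.e. image horizontal), dark-band score incl. offset
    res=[]
    for th in range(0,180,2):
        for off in (0,):
            th_=np.radians(th); e=(xx-cx)*np.sin(th_)+(yy-cy)*np.cos(th_); l=(xx-cx)*np.cos(th_)-(yy-cy)*np.sin(th_)
            b=(abs(e)<12)&(abs(l)<62); o=(abs(e)>25)&(abs(e)<45)&(abs(l)<50)
            res.append((t[b].mean()-t[o].mean(),th))
    res.sort(); print(f,n,"centre off mm: x %.1f y %.1f"%(-(cy-149.5)*.2,-(cx-149.5)*.2),"score",round(v),"slot",[(round(a),b) for a,b in res[:4]])
E
```

```text
top top centre off mm: x -1.5 y -0.7 score 210 slot [(-8, 92), (-8, 90), (-8, 88), (-8, 94)]
top scene centre off mm: x 2.1 y -3.9 score 146 slot [(-22, 78), (-22, 80), (-22, 76), (-22, 74)]
slope top centre off mm: x 0.9 y -1.1 score 186 slot [(-6, 74), (-6, 72), (-6, 70), (-6, 68)]
slope scene centre off mm: x 6.9 y -4.7 score 29 slot [(-41, 62), (-41, 64), (-41, 60), (-40, 66)]
```

View pics/rect1.png

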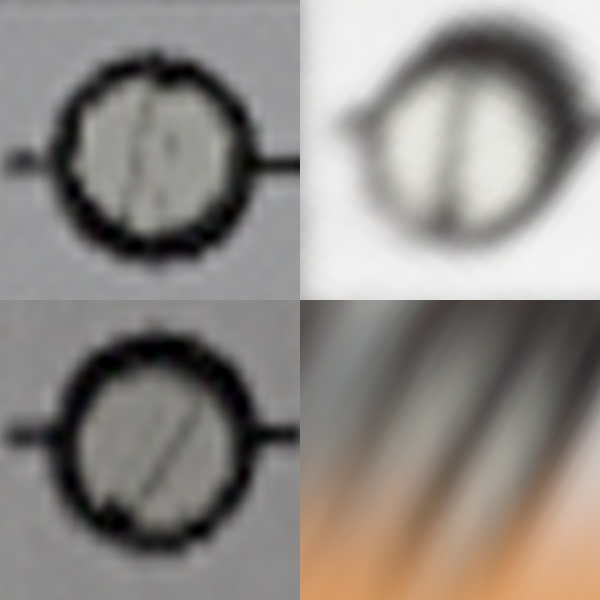

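The rectified view (up = head +x, right = head −y) shows the top slot about 79–80° counter-clockwise of its ribs, with ring centre near (156,156). The slope slot is about 60° off, with ring centre near (155,445). Bottom-right isn't usable because the scene camera can't see the slope. Next: move towards the rack.

```bash
cat >> h.py <<'E'
HY=.5
def down(yaw): return R.from_euler('z',yaw,degrees=True)*R.from_euler('x',180,degrees=True)
def slope(psi): return R.from_euler('z',HY,degrees=True)*R.from_euler('y',-35,degrees=True)*down(psi)
def plan(pos,rot):
    o=robot.get_obs(); R0=R.from_euler('xyz',o["orientation"],degrees=True)
    d=R0.inv().apply(np.array(pos)-o["tcp_pos"]); w=(R0.inv()*rot).as_rotvec(degrees=True)
    print("shift",np.round(d,4).tolist(),"turn",np.round(w,2).tolist())
def stat():
    o=robot.get_obs(); print("t",round(o["t"],2),"j",np.round(o["joints"],1).tolist(),"tcp",np.round(o["tcp_pos"],4).tolist(),"ori",np.round(o["orientation"],1).tolist(),"F",np.round(o["force"],1).tolist(),"M",np.round(o["moment"],2).tolist(),"gap",round(o["finger_gap"],3))
E
python3 -c "
from h import *
plan([.36,.08,.26],down(163))
"
```

```text
shift [-0.3209, -0.3182, -0.0506] turn [-0.0, 0.0, -0.0]
```

```bash
python3 -m jog '[[-0.032,-0.032,-0.006,0,0,0],[-0.064,-0.064,-0.012,0,0,0],[-0.096,-0.096,-0.018,0,0,0],[-0.128,-0.128,-0.024,0,0,0],[-0.16,-0.16,-0.03,0,0,0],[-0.192,-0.192,-0.036,0,0,0],[-0.224,-0.223,-0.042,0,0,0],[-0.256,-0.255,-0.048,0,0,0],[-0.288,-0.287,-0.05,0,0,0],[-0.32,-0.318,-0.05,0,0,0]]' 0; python3 -c "
from h import *
stat()
plan([.4295,-.324,.22],down(197.3))
plan([.4295,-.324,.22],down(17.3))"
```

```text
t: 1.83
tcp_pos: [0.339, 0.1172, 0.2585]
orientation: [179.9, 0.1, 163.0]
force: [1.5, 1.6, -0.5]
finger_gap: 0.998
t 1.83 j [19.1, -4.8, -13.2, 81.5, 0.0, 36.1] tcp [0.339, 0.1172, 0.2585] ori [179.9, 0.1, 163.0] F [1.5, 1.6, -0.5] M [0.07, -0.02, -0.05] gap 0.998
shift [-0.2154, -0.3956, 0.0384] turn [0.03, 0.08, -34.3]
shift [-0.2154, -0.3956, 0.0384] turn [0.11, -0.04, 145.7]
```

```bash
python3 -m jog '[[-0.02,-0.036,0,0,0,-4],[-0.04,-0.073,0,0,0,-8],[-0.06,-0.11,0,0,0,-12],[-0.08,-0.147,0.0,0,0,-16],[-0.1,-0.184,0.0,0,0,-20],[-0.12,-0.22,0.01,0,0,-24],[-0.14,-0.257,0.02,0,0,-28],[-0.16,-0.294,0.03,0,0,-32],[-0.18,-0.331,0.038,0,0,-34.3],[-0.2,-0.368,0.038,0,0,-34.3]]' ; python3 -c "
from h import *
stat()
plan([.4295,-.324,.155],down(197.3))"
```

```text
t: 2.67
tcp_pos: [0.4194, -0.2812, 0.2199]
orientation: [179.9, 0.0, -162.6]
force: [0.6, 2.0, 0.1]
finger_gap: 1.0
t 2.67 j [-33.9, 12.7, 0.2, 77.5, 0.1, -51.3] tcp [0.4194, -0.2812, 0.2199] ori [179.9, 0.0, -162.6] F [0.6, 2.0, 0.1] M [0.06, -0.06, -0.04] gap 1.0
shift [0.0032, -0.044, 0.0648] turn [0.06, 0.05, 0.15]
```

```bash
python3 -m jog '[[0.001,-0.02,0.02,0,0,0.1],[0.003,-0.04,0.03,0,0,0.1],[0.003,-0.044,0.05,0,0,0.1],[0.003,-0.044,0.065,0,0,0.1],[0.003,-0.044,0.08,0,0,0.1],[0.003,-0.044,0.095,0,0,0.1],[0.003,-0.044,0.11,0,0,0.1],[0.003,-0.044,0.124,0,0,0.1],[0.003,-0.044,0.124,0,0,0.1],[0.003,-0.044,0.124,0,0,0.1]]'
python3 - <<'E'
from h import *
stat(); plan([.4295,-.324,.096],down(197.3))
p,d,c=cam("scene"); a=cv2.resize(p[150:290,150:310],(640,560),interpolation=cv2.INTER_CUBIC); save("pics/grasp.png",a)
E
```

```text
t: 3.5
tcp_pos: [0.4294, -0.3236, 0.0957]
orientation: [179.9, 0.0, -162.7]
force: [-0.5, -0.1, 0.6]
finger_gap: 1.002
t 3.5 j [-37.0, 19.4, -9.1, 61.6, 0.1, -54.4] tcp [0.4294, -0.3236, 0.0957] ori [179.9, 0.0, -162.7] F [-0.5, -0.1, 0.6] M [0.01, 0.02, 0.02] gap 1.002
shift [0.0, -0.0004, -0.0003] turn [0.11, 0.01, 0.05]
```

View pics/grasp.png

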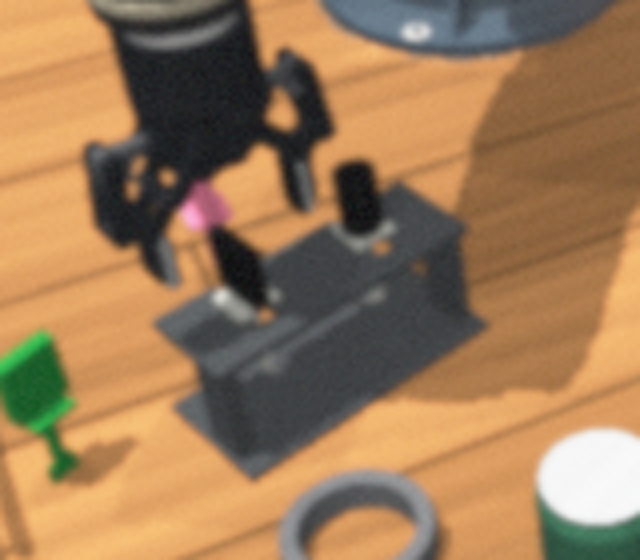

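The open fingers straddle the paddle: tips at (165,275) and (305,205), paddle at (240,268), nut driver clear. Closing now.

```bash
python3 -c "
from h import *
c=robot.calibration('scene'); print((proj([[.4294,-.3236,.109],[.4294,-.3236,.135],[.4294,-.3236,.09]],c)-[150,150])*4)"
python3 -m jog '[[0,0,0,0,0,0],[0,0,0,0,0,0],[0,0,0,0,0,0],[0,0,0,0,0,0],[0,0,0,0,0,0],[0,0,0,0,0,0],[0,0,0,0,0,0],[0,0,0,0,0,0],[0,0,0,0,0,0],[0,0,0,0,0,0]]' 255; python3 -c "
from h import *
stat()"
```

```text
[[241.15780357 269.40574589]
 [233.07618184 236.48010999]
 [246.89588717 292.78348586]]
t: 4.38
tcp_pos: [0.43, -0.324, 0.0966]
orientation: [180.0, 0.1, -162.7]
force: [-0.2, 0.9, 2.6]
finger_gap: 0.12
t 4.38 j [-37.0, 19.3, -9.0, 61.6, 0.1, -54.4] tcp [0.43, -0.324, 0.0966] ori [180.0, 0.1, -162.7] F [-0.2, 0.9, 2.6] M [0.2, 0.07, -0.06] gap 0.12
```

```bash
python3 -m jog '[[0,0,-0.008,0,0,0],[0,0,-0.02,0,0,0],[0,0,-0.035,0,0,0],[0,0,-0.05,0,0,0],[0,0,-0.07,0,0,0],[0,0,-0.09,0,0,0],[0,0,-0.11,0,0,0],[0,0,-0.13,0,0,0],[0,0,-0.145,0,0,0],[0,0,-0.15,0,0,0]]' 255; python3 -c "
from h import *
stat()
# top screw: blade at .692,.0229, above; slot yaw -10+180
plan([.692,.0229,.26],down(170.5))"
```

```text
t: 5.22
tcp_pos: [0.4303, -0.3246, 0.2492]
orientation: [-179.9, 0.2, -162.7]
force: [0.4, -0.2, -1.0]
finger_gap: 0.118
t 5.22 j [-37.1, 16.7, 9.6, 82.7, 0.1, -54.4] tcp [0.4303, -0.3246, 0.2492] ori [-179.9, 0.2, -162.7] F [0.4, -0.2, -1.0] M [-0.05, -0.05, 0.01] gap 0.118
shift [-0.3534, 0.2537, -0.0103] turn [-0.06, 0.18, 26.85]
```

```bash
python3 -m jog '[[-0.01,0.007,-0.02,0,0,2],[-0.04,0.029,-0.03,0,0,5],[-0.075,0.054,-0.03,0,0,8],[-0.11,0.079,-0.03,0,0,11],[-0.145,0.104,-0.03,0,0,14],[-0.18,0.129,-0.03,0,0,17],[-0.215,0.154,-0.03,0,0,20],[-0.25,0.179,-0.03,0,0,23],[-0.285,0.204,-0.03,0,0,26],[-0.315,0.226,-0.03,0,0,27]]' 255; python3 -c "
from h import *
stat()
plan([.692,.0229,.225],down(170.3))"
```

```text
t: 6.05
tcp_pos: [0.6612, -0.017, 0.2792]
orientation: [-180.0, 0.2, 170.2]
force: [1.3, -0.7, 0.1]
finger_gap: 0.124
t 6.05 j [-1.4, 35.0, 42.1, 97.0, -0.0, 8.4] tcp [0.6612, -0.017, 0.2792] ori [-180.0, 0.2, 170.2] F [1.3, -0.7, 0.1] M [-0.08, -0.1, -0.02] gap 0.124
shift [-0.0234, 0.0446, 0.0543] turn [-0.02, 0.16, -0.13]
```

```bash
python3 -m jog '[[-0.004,0.01,0,0,0,0],[-0.015,0.03,0.0,0,0,0],[-0.023,0.044,0.005,0,0.15,0],[-0.023,0.044,0.015,0,0.15,0],[-0.023,0.0445,0.025,0,0.15,0],[-0.023,0.0445,0.037,0,0.15,0],[-0.023,0.0445,0.047,0,0.15,0],[-0.0235,0.0445,0.054,0,0.15,0],[-0.0235,0.0445,0.054,0,0.15,0],[-0.0235,0.0445,0.054,0,0.15,0]]' 255
python3 - <<'E'
from h import *
stat(); plan([.692,.0229,.2068],down(170.3))
p,d,c=cam("scene"); o=robot.get_obs(); Rt=R.from_euler('xyz',o["orientation"],degrees=True)
K=o["tcp_pos"]+Rt.apply(np.array([[-.01,0,.0666],[.01,0,.0666],[-.01,0,.0526],[.01,0,.0526],[-.015,-.015,.0116],[.015,-.015,.0116],[.015,.015,.0116],[-.015,.015,.0116]]))
s=8;x0,y0=355,175; a=cv2.resize(p[y0:y0+65,x0:x0+80],None,fx=s,fy=s,interpolation=cv2.INTER_CUBIC)
for u in proj(K,c): cv2.circle(a,tuple(int(v) for v in (u+.5-[x0,y0])*s),3,(255,0,0),-1)
h=np.array([.692,.0229,.14]); t=np.linspace(0,6.3,60)
for u in proj(h+np.c_[.0148*np.cos(t),.0148*np.sin(t),0*t],c): cv2.circle(a,tuple(int(v) for v in (u+.5-[x0,y0])*s),1,(0,255,0),-1)
save("pics/align.png",a)
E
```

```text
t: 6.88
tcp_pos: [0.6918, 0.0228, 0.2251]
orientation: [-180.0, -0.0, 170.2]
force: [-0.5, -0.1, -1.1]
finger_gap: 0.123
t 6.88 j [1.9, 38.4, 40.1, 91.7, -0.0, 11.7] tcp [0.6918, 0.0228, 0.2251] ori [-180.0, -0.0, 170.2] F [-0.5, -0.1, -1.1] M [-0.02, 0.01, -0.04] gap 0.123
shift [-0.0002, 0.0002, 0.0183] turn [-0.03, -0.04, -0.13]
```

View pics/align.png

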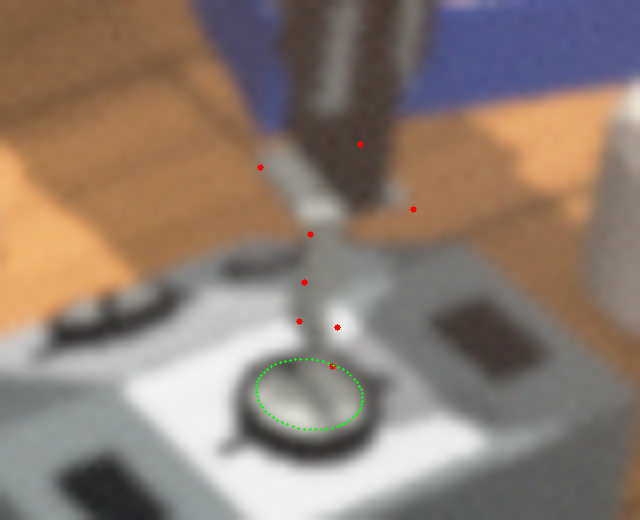

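The alignment picture shows the shank at about (318,300) over the head at about (308,398), within ~1 mm of my projections (the collar light is its top edge). Descending until the blade is just inside the slot.

```bash
python3 -m jog '[[0,0,0.004,0,0,0],[0,0,0.008,0,0,0],[0,0,0.011,0,0,0],[0,0,0.014,0,0,0],[0,0,0.016,0,0,0],[0,0,0.018,0,0,0],[0,0,0.0195,0,0,0],[0,0,0.0205,0,0,0],[0,0,0.021,0,0,0],[0,0,0.021,0,0,0]]' 255; python3 -c "
from h import *
stat()"
```

```text
t: 7.77
tcp_pos: [0.6921, 0.0228, 0.2046]
orientation: [-180.0, 0.0, 170.2]
force: [0.0, 0.5, -0.8]
finger_gap: 0.12
t 7.77 j [1.9, 37.7, 36.0, 88.2, -0.0, 11.7] tcp [0.6921, 0.0228, 0.2046] ori [-180.0, 0.0, 170.2] F [0.0, 0.5, -0.8] M [0.0, 0.03, -0.02] gap 0.12
```

```bash
python3 -m jog '[[0,0,0.0005,0,0,0],[0,0,0.001,0,0,0],[0,0,0.0015,0,0,0],[0,0,0.002,0,0,0],[0,0,0.0025,0,0,0],[0,0,0.003,0,0,0],[0,0,0.0035,0,0,0],[0,0,0.004,0,0,0],[0,0,0.004,0,0,0],[0,0,0.004,0,0,0]]' 255; python3 -c "
from h import *
stat()"
```

```text
t: 8.6
tcp_pos: [0.6921, 0.0228, 0.2006]
orientation: [-180.0, 0.0, 170.2]
force: [0.5, 0.3, -0.6]
finger_gap: 0.121
t 8.6 j [1.9, 37.7, 35.2, 87.6, -0.0, 11.7] tcp [0.6921, 0.0228, 0.2006] ori [-180.0, 0.0, 170.2] F [0.5, 0.3, -0.6] M [0.02, 0.01, -0.07] gap 0.121
```

The blade is 6 mm into the slot with no contact force. Turning.

```bash
python3 -m jog '[[0,0,0,0,0,4],[0,0,0,0,0,10],[0,0,0,0,0,16],[0,0,0,0,0,22],[0,0,0,0,0,28],[0,0,0,0,0,34],[0,0,0,0,0,40],[0,0,0,0,0,46],[0,0,0,0,0,52],[0,0,0,0,0,58]]' 255; python3 -c "
from h import *
stat()"
```

```text
t: 9.43
tcp_pos: [0.6923, 0.0229, 0.2007]
orientation: [180.0, 0.0, 111.9]
force: [1.8, 0.7, -2.4]
finger_gap: 0.119
t 9.43 j [1.9, 37.7, 35.2, 87.5, -0.0, 70.0] tcp [0.6923, 0.0229, 0.2007] ori [180.0, 0.0, 111.9] F [1.8, 0.7, -2.4] M [0.12, -0.5, 0.06] gap 0.119
```

```bash
python3 -m jog '[[0,0,0,0,0,4],[0,0,0,0,0,8],[0,0,0,0,0,12],[0,0,0,0,0,16],[0,0,0,0,0,20],[0,0,0,0,0,23],[0,0,0,0,0,26],[0,0,0,0,0,29],[0,0,0,0,0,32],[0,0,0,0,0,32]]' 255; python3 -c "
from h import *
stat()
plan([.692,.0229,.2007],down(80))"
```

```text
t: 10.27
tcp_pos: [0.6925, 0.0228, 0.2007]
orientation: [179.9, 0.0, 79.7]
force: [1.6, -0.8, -1.7]
finger_gap: 0.125
t 10.27 j [1.9, 37.7, 35.2, 87.5, -0.0, 102.2] tcp [0.6925, 0.0228, 0.2007] ori [179.9, 0.0, 79.7] F [1.6, -0.8, -1.7] M [-0.16, -0.37, 0.09] gap 0.125
shift [0.0, -0.0005, -0.0] turn [0.05, 0.01, -0.28]
```

```bash
python3 -m jog '[[0,0,0,0,0,1],[0,0,0,0,0,2],[0,0,0,0,0,3],[0,0,0,0,0,4],[0,0,0,0,0,5],[0,0,0,0,0,5],[0,0,0,0,0,5],[0,0,0,0,0,5],[0,0,0,0,0,5],[0,0,0,0,0,5]]' 255
python3 - <<'E'
from h import *
stat()
p,d,c=cam("scene"); s=8;x0,y0=355,175; save("pics/turn.png",cv2.resize(p[y0:y0+65,x0:x0+80],None,fx=s,fy=s,interpolation=cv2.INTER_CUBIC))
E
```

```text
t: 11.1
tcp_pos: [0.6925, 0.0228, 0.2007]
orientation: [179.9, 0.0, 74.7]
force: [1.3, -0.0, -1.3]
finger_gap: 0.12
t 11.1 j [1.9, 37.7, 35.2, 87.5, -0.0, 107.2] tcp [0.6925, 0.0228, 0.2007] ori [179.9, 0.0, 74.7] F [1.3, -0.0, -1.3] M [-0.11, -0.41, 0.15] gap 0.12
```

View pics/turn.png

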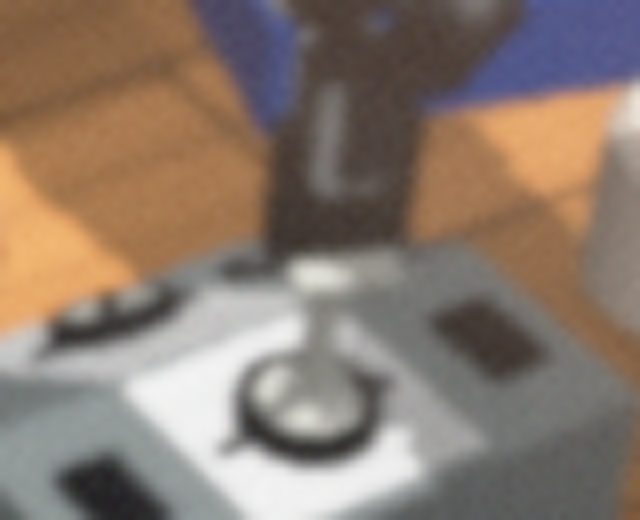

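The slot no longer points at the camera: the head at (308,400) shows no slot on its near side, so it has turned with the blade. I'll continue until the torque shows the stop.

```bash
python3 -m jog '[[0,0,0,0,0,1],[0,0,0,0,0,2],[0,0,0,0,0,3],[0,0,0,0,0,4],[0,0,0,0,0,5],[0,0,0,0,0,6],[0,0,0,0,0,7],[0,0,0,0,0,7],[0,0,0,0,0,7],[0,0,0,0,0,7]]' 255; python3 -c "
from h import *
stat()"
```

```text
t: 11.98
tcp_pos: [0.6924, 0.0228, 0.2007]
orientation: [179.9, 0.0, 67.8]
force: [0.6, -1.5, -2.1]
finger_gap: 0.121
t 11.98 j [1.9, 37.7, 35.2, 87.5, -0.0, 114.1] tcp [0.6924, 0.0228, 0.2007] ori [179.9, 0.0, 67.8] F [0.6, -1.5, -2.1] M [-0.26, -0.04, 0.56] gap 0.121
```

Torque rose to 0.56 N m: the stop. Backing off within the slot's play and lifting.

```bash
python3 -m jog '[[0,0,0,0,0,-3],[0,0,0,0,0,-6],[0,0,0,0,0,-9],[0,0,0,0,0,-10],[0,0,-0.003,0,0,-10],[0,0,-0.01,0,0,-10],[0,0,-0.02,0,0,-10],[0,0,-0.03,0,0,-10],[0,0,-0.045,0,0,-10],[0,0,-0.06,0,0,-10]]' 255; python3 -c "
from h import *
stat()
n=slope(0).apply([0,0,-1]);h=np.array([.598,.0226,.1035]);print(n)
plan(h+n*(.0666+.04),slope(150))"
```

```text
t: 12.82
tcp_pos: [0.692, 0.0228, 0.2619]
orientation: [179.9, 0.0, 77.7]
force: [0.5, -0.3, -0.6]
finger_gap: 0.12
t 12.82 j [1.9, 40.1, 48.7, 98.5, -0.0, 104.2] tcp [0.692, 0.0228, 0.2619] ori [179.9, 0.0, 77.7] F [0.5, -0.3, -0.6] M [-0.07, 0.01, 0.01] gap 0.12
[-0.5735546  -0.00500534  0.81915204]
shift [-0.0338, -0.1515, 0.071] turn [-34.25, -14.92, -70.43]
```

```bash
python3 -m jog '[[-0.003,-0.014,0,-2.7,-1.2,-5.6],[-0.006,-0.03,0,-5.5,-2.4,-11.3],[-0.01,-0.047,0,-8.2,-3.6,-16.9],[-0.014,-0.064,0,-11,-4.8,-22.5],[-0.018,-0.08,0,-13.7,-6,-28.2],[-0.022,-0.1,0,-16.4,-7.2,-33.8],[-0.026,-0.115,0,-19.2,-8.4,-39.4],[-0.03,-0.13,0,-21.9,-9.5,-45],[-0.033,-0.145,0,-24.7,-10.7,-50.7],[-0.034,-0.15,0,-27.4,-11.9,-56.3]]' 255
python3 - <<'E'
from rectify import *
stat()
n=slope(0).apply([0,0,-1]);h=np.array([.598,.0226,.1035])
plan(h+n*(.0666+.018),slope(150))
im=sheet("pics/rect2.png")
E
```

```text
t: 13.65
tcp_pos: [0.5366, 0.0219, 0.2628]
orientation: [161.7, 21.1, 129.1]
force: [0.7, -0.4, -0.3]
finger_gap: 0.121
t 13.65 j [6.7, -9.0, -23.9, 48.3, -6.9, 52.4] tcp [0.5366, 0.0219, 0.2628] ori [161.7, 21.1, 129.1] F [0.7, -0.4, -0.3] M [0.04, 0.51, -0.01] gap 0.121
shift [0.025, -0.0176, 0.0856] turn [-7.98, -3.45, -16.62]
```

View pics/rect2.png

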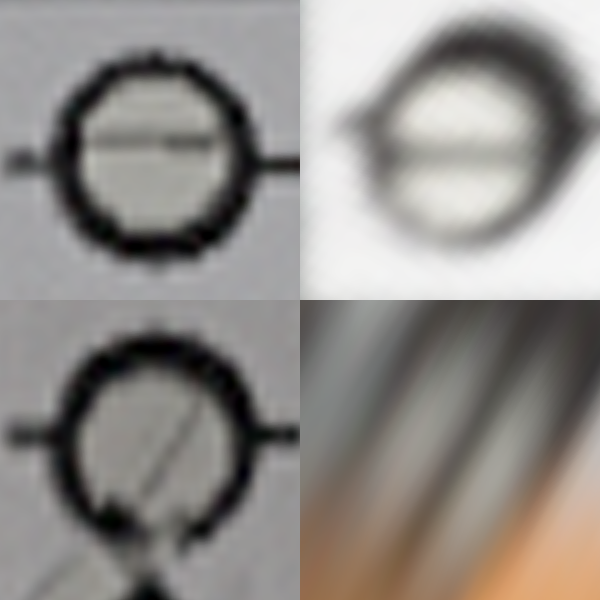

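The top screw's slot now lies along its ribs (horizontal at y≈145 in both views), so it is tight. The slope slot is still at ~60°. Next: the pre-insertion pose at the slope screw.

```bash
python3 -m jog '[[0.004,-0.002,0.0,-2,-0.9,-4.5],[0.012,-0.008,0.005,-5,-2.2,-10],[0.02,-0.014,0.015,-8,-3.45,-16.6],[0.025,-0.0176,0.028,-8,-3.45,-16.6],[0.025,-0.0176,0.042,-8,-3.45,-16.6],[0.025,-0.0176,0.056,-8,-3.45,-16.6],[0.025,-0.0176,0.068,-8,-3.45,-16.6],[0.025,-0.0176,0.078,-8,-3.45,-16.6],[0.025,-0.0176,0.084,-8,-3.45,-16.6],[0.025,-0.0176,0.0856,-8,-3.45,-16.6]]' 255
python3 - <<'E'
from h import *
stat()
n=slope(0).apply([0,0,-1]);h=np.array([.598,.0226,.1035])
plan(h+n*(.0666-.001),slope(150))
o=robot.get_obs(); Rt=R.from_euler('xyz',o["orientation"],degrees=True)
ims=[]
for nm,x0,y0 in(("scene",330,170),("top",265,145)):
    p,d,c=cam(nm)
    K=o["tcp_pos"]+Rt.apply(np.array([[-.01,0,.0666],[.01,0,.0666],[-.01,0,.0526],[.01,0,.0526],[-.015,-.015,.0066],[.015,-.015,.0066],[.015,.015,.0066],[-.015,.015,.0066]]))
    s=6; a=cv2.resize(p[y0:y0+65,x0:x0+65],None,fx=s,fy=s,interpolation=cv2.INTER_CUBIC)
    for u in proj(K,c): cv2.circle(a,tuple(int(v) for v in (u+.5-[x0,y0])*s),2,(255,0,0),-1)
    t=np.linspace(0,6.3,60); A=slope(0).as_matrix()
    for u in proj(h+np.c_[.0148*np.cos(t),.0148*np.sin(t),0*t]@A.T,c): cv2.circle(a,tuple(int(v) for v in (u+.5-[x0,y0])*s),1,(0,255,0),-1)
    ims.append(a)
save("pics/align2.png",np.hstack(ims))
E
```

```text
t: 14.68
tcp_pos: [0.5518, 0.0219, 0.1722]
orientation: [160.6, 29.4, 144.7]
force: [-0.6, -0.4, -1.0]
finger_gap: 0.125
t 14.68 j [3.3, -10.1, -43.0, 22.5, -1.7, 33.0] tcp [0.5518, 0.0219, 0.1722] ori [160.6, 29.4, 144.7] F [-0.6, -0.4, -1.0] M [0.01, 0.72, 0.01] gap 0.125
shift [0.0015, -0.0005, 0.0172] turn [-0.24, -0.17, -0.64]
```

View pics/align2.png

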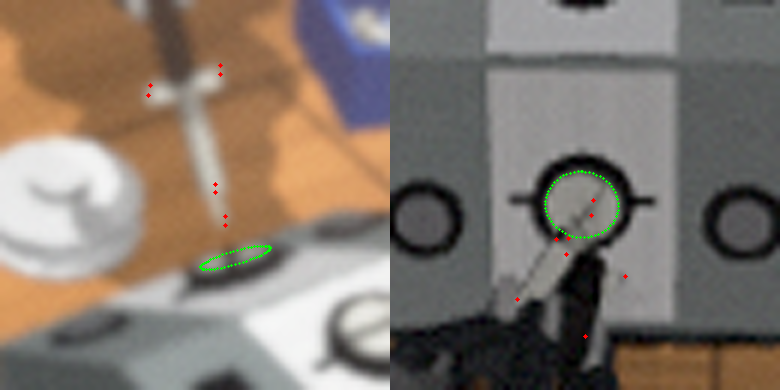

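Both views agree with the projections: the blade tip is at about (220,205) on the left and (575,220) on the right, on the slot's line. Inserting.

```bash
python3 -m jog '[[0.001,0,0.002,-0.2,-0.2,-0.6],[0.0015,-0.0005,0.005,-0.2,-0.2,-0.6],[0.0015,-0.0005,0.008,-0.2,-0.2,-0.6],[0.0015,-0.0005,0.011,-0.2,-0.2,-0.6],[0.0015,-0.0005,0.0135,-0.2,-0.2,-0.6],[0.0015,-0.0005,0.0155,-0.2,-0.2,-0.6],[0.0015,-0.0005,0.017,-0.2,-0.2,-0.6],[0.0015,-0.0005,0.018,-0.2,-0.2,-0.6],[0.0015,-0.0005,0.0185,-0.2,-0.2,-0.6],[0.0015,-0.0005,0.0185,-0.2,-0.2,-0.6]]' 255; python3 -c "
from h import *
stat()
n=slope(0).apply([0,0,-1]);h=np.array([.598,.0226,.1035])
plan(h+n*(.0666-.0055),slope(150))"
```

```text
t: 15.62
tcp_pos: [0.5608, 0.0223, 0.157]
orientation: [160.7, 29.9, 145.3]
force: [0.3, 0.3, -0.4]
finger_gap: 0.121
t 15.62 j [3.3, -8.3, -44.2, 19.0, -1.6, 32.2] tcp [0.5608, 0.0223, 0.157] ori [160.7, 29.9, 145.3] F [0.3, 0.3, -0.4] M [-0.07, 0.63, -0.01] gap 0.121
shift [0.0002, -0.0002, 0.004] turn [-0.0, 0.09, 0.01]
```

```bash
python3 -m jog '[[0,0,0.0005,0,0,0],[0,0,0.001,0,0,0],[0,0,0.0015,0,0,0],[0,0,0.002,0,0,0],[0,0,0.0025,0,0,0],[0,0,0.003,0,0,0],[0,0,0.0035,0,0,0],[0,0,0.004,0,0,0],[0,0,0.004,0,0,0],[0,0,0.004,0,0,0]]' 255; python3 -c "
from h import *
stat()
plan(robot.get_obs()['tcp_pos'],slope(100))"
```

```text
t: 16.45
tcp_pos: [0.5631, 0.0223, 0.1536]
orientation: [160.7, 29.9, 145.3]
force: [-0.5, -0.4, -0.9]
finger_gap: 0.12
t 16.45 j [3.2, -7.8, -44.3, 18.4, -1.6, 32.2] tcp [0.5631, 0.0223, 0.1536] ori [160.7, 29.9, 145.3] F [-0.5, -0.4, -0.9] M [-0.04, 0.66, -0.01] gap 0.12
shift [0.0, 0.0, 0.0] turn [0.03, 0.08, 50.02]
```

No contact force at 5.5 mm, so the blade is in. Turning.

```bash
python3 -m jog '[[0,0,0,0,0,4],[0,0,0,0,0,10],[0,0,0,0,0,16],[0,0,0,0,0,22],[0,0,0,0,0,28],[0,0,0,0,0,34],[0,0,0,0,0,40],[0,0,0,0,0,46],[0,0,0,0,0,52],[0,0,0,0,0,58]]' 255; python3 -c "
from h import *
stat()"; python3 -m jog '[[0,0,0,0,0,1.5],[0,0,0,0,0,3],[0,0,0,0,0,4.5],[0,0,0,0,0,6],[0,0,0,0,0,7.5],[0,0,0,0,0,9],[0,0,0,0,0,10.5],[0,0,0,0,0,12],[0,0,0,0,0,13],[0,0,0,0,0,13]]' 255; python3 -c "
from h import *
stat();o=robot.get_obs();print(slope(0).inv().apply(o['moment']))
plan(robot.get_obs()['tcp_pos'],slope(68))"
```

```text
t: 17.28
tcp_pos: [0.5629, 0.0219, 0.1534]
orientation: [145.0, 1.1, 91.8]
force: [-2.8, -2.2, -0.3]
finger_gap: 0.123
t 17.28 j [3.2, -7.8, -44.3, 18.4, -1.7, 90.5] tcp [0.5629, 0.0219, 0.1534] ori [145.0, 1.1, 91.8] F [-2.8, -2.2, -0.3] M [-0.68, 1.0, -0.33] gap 0.123
t: 18.12
tcp_pos: [0.5627, 0.0217, 0.1533]
orientation: [145.5, -6.4, 81.1]
force: [-1.9, -2.2, 0.5]
finger_gap: 0.12
t 18.12 j [3.2, -7.8, -44.3, 18.4, -1.7, 103.6] tcp [0.5627, 0.0217, 0.1533] ori [145.5, -6.4, 81.1] F [-1.9, -2.2, 0.5] M [-0.57, 0.99, -0.27] gap 0.12
[-0.61754226 -0.99683366 -0.0984216 ]
shift [0.0, 0.0, 0.0] turn [0.06, 0.11, 10.66]
```

```bash
python3 -m jog '[[0,0,0,0,0,1.5],[0,0,0,0,0,3],[0,0,0,0,0,4.5],[0,0,0,0,0,6],[0,0,0,0,0,7.5],[0,0,0,0,0,9],[0,0,0,0,0,10],[0,0,0,0,0,11],[0,0,0,0,0,11.5],[0,0,0,0,0,11.5]]' 255; python3 -c "
from h import *
stat();o=robot.get_obs();print(slope(0).inv().apply(o['moment']))"
```

```text
t: 18.95
tcp_pos: [0.5627, 0.0217, 0.1533]
orientation: [147.1, -12.8, 71.4]
force: [-2.8, -2.7, 0.1]
finger_gap: 0.12
t 18.95 j [3.2, -7.8, -44.4, 18.4, -1.7, 115.1] tcp [0.5627, 0.0217, 0.1533] ori [147.1, -12.8, 71.4] F [-2.8, -2.7, 0.1] M [-0.89, 1.05, 0.03] gap 0.12
[-0.70272543 -1.0622334  -0.53079514]
```

The same torque rise (0.53 N m): the stop. Backing off and retracting.

```bash
python3 -m jog '[[0,0,0,0,0,-3],[0,0,0,0,0,-6],[0,0,0,0,0,-9],[0,0,0,0,0,-10],[0,0,-0.003,0,0,-10],[0,0,-0.01,0,0,-10],[0,0,-0.025,0,0,-10],[0,0,-0.045,0,0,-10],[0,0,-0.065,0,0,-10],[0,0,-0.085,0,0,-10]]' 255
python3 - <<'E'
from rectify import *
stat(); im=sheet("pics/rect3.png")
plan([.43,-.324,.25],down(197.3))
E
```

```text
t: 19.78
tcp_pos: [0.513, 0.0216, 0.2241]
orientation: [145.6, -7.3, 79.8]
force: [0.6, -0.6, -1.1]
finger_gap: 0.126
t 19.78 j [3.7, -17.8, -40.6, 32.2, -1.9, 105.5] tcp [0.513, 0.0216, 0.2241] ori [145.6, -7.3, 79.8] F [0.6, -0.6, -1.1] M [0.03, 0.66, -0.0] gap 0.126
shift [-0.3488, 0.0223, -0.0711] turn [28.7, 30.93, -115.32]
```

View pics/rect3.png

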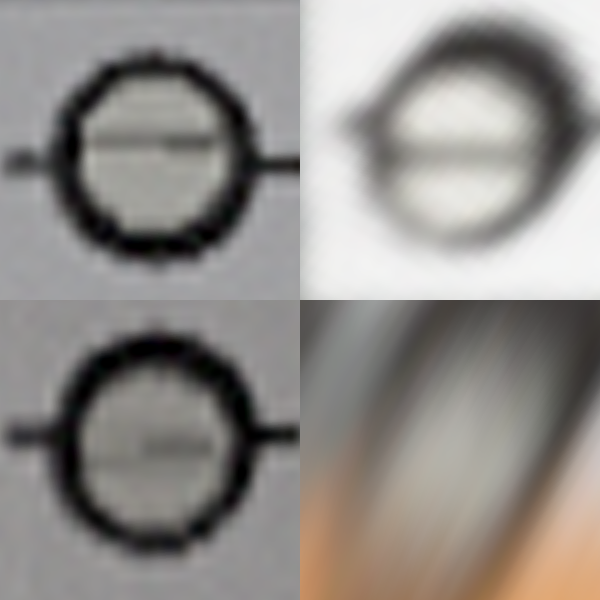

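Both slots now lie along their ribs (top lines at y≈145, slope lines at y≈445–460). Returning to the rack.

```bash
python3 -c "
from h import *
plan([.43,-.324,.26],down(17.3))"
```

```text
shift [-0.3475, 0.0279, -0.0793] turn [26.94, -24.99, 58.31]
```

```bash
python3 -m jog '[[-0.01,0.002,-0.02,2.2,-2.1,4.8],[-0.04,0.004,-0.035,4.5,-4.2,9.7],[-0.075,0.007,-0.05,6.7,-6.2,14.6],[-0.11,0.01,-0.06,9,-8.3,19.4],[-0.145,0.012,-0.07,11.2,-10.4,24.3],[-0.18,0.015,-0.079,13.5,-12.5,29.2],[-0.215,0.018,-0.079,15.7,-14.6,34],[-0.25,0.02,-0.079,18,-16.7,38.9],[-0.285,0.022,-0.079,20.2,-18.7,43.7],[-0.31,0.025,-0.079,22.5,-20.8,48.6]]' 255; python3 -c "
from h import *
stat()
plan([.43,-.324,.19],down(17.3))"
```

```text
t: 20.82
tcp_pos: [0.4338, -0.2894, 0.261]
orientation: [175.4, -3.6, 26.8]
force: [1.1, 0.3, -1.6]
finger_gap: 0.118
t 20.82 j [-34.3, 8.9, 1.1, 76.4, 1.0, 119.0] tcp [0.4338, -0.2894, 0.261] ori [175.4, -3.6, 26.8] F [1.1, 0.3, -1.6] M [0.07, 0.02, 0.03] gap 0.118
shift [-0.0235, 0.0235, 0.0718] turn [4.26, -4.02, 9.38]
```

```bash
python3 -m jog '[[-0.006,0.006,0.001,1,-1,2.3],[-0.015,0.015,0.003,2.1,-2,4.7],[-0.022,0.022,0.006,3.2,-3,7],[-0.0235,0.0235,0.015,4.26,-4,9.4],[-0.0235,0.0235,0.027,4.26,-4,9.4],[-0.0235,0.0235,0.04,4.26,-4,9.4],[-0.0235,0.0235,0.053,4.26,-4,9.4],[-0.0235,0.0235,0.064,4.26,-4,9.4],[-0.0235,0.0235,0.072,4.26,-4,9.4],[-0.0235,0.0235,0.072,4.26,-4,9.4]]' 255
python3 - <<'E'
from h import *
stat(); plan([.43,-.324,.0976],down(17.3))
o=robot.get_obs(); Rt=R.from_euler('xyz',o["orientation"],degrees=True)
p,d,c=cam("scene"); s=7;x0,y0=160,130
K=o["tcp_pos"]+Rt.apply(np.array([[-.01,0,.0666],[.01,0,.0666],[-.01,0,.0526],[.01,0,.0526],[-.015,-.015,.0066],[.015,-.015,.0066],[.015,.015,.0066],[-.015,.015,.0066]]))
a=cv2.resize(p[y0:y0+85,x0:x0+100],None,fx=s,fy=s,interpolation=cv2.INTER_CUBIC)
for u in proj(K,c): cv2.circle(a,tuple(int(v) for v in (u+.5-[x0,y0])*s),2,(255,0,0),-1)
save("pics/hang.png",a)
E
```

```text
t: 21.65
tcp_pos: [0.4295, -0.3236, 0.1871]
orientation: [-179.8, 0.1, 17.3]
force: [-0.3, -0.2, -1.2]
finger_gap: 0.121
t 21.65 j [-37.0, 17.1, 1.3, 74.3, 0.0, 125.7] tcp [0.4295, -0.3236, 0.1871] ori [-179.8, 0.1, 17.3] F [-0.3, -0.2, -1.2] M [-0.03, 0.04, 0.04] gap 0.121
shift [0.0005, 0.0008, 0.0895] turn [-0.17, 0.09, -0.03]
```

View pics/hang.png

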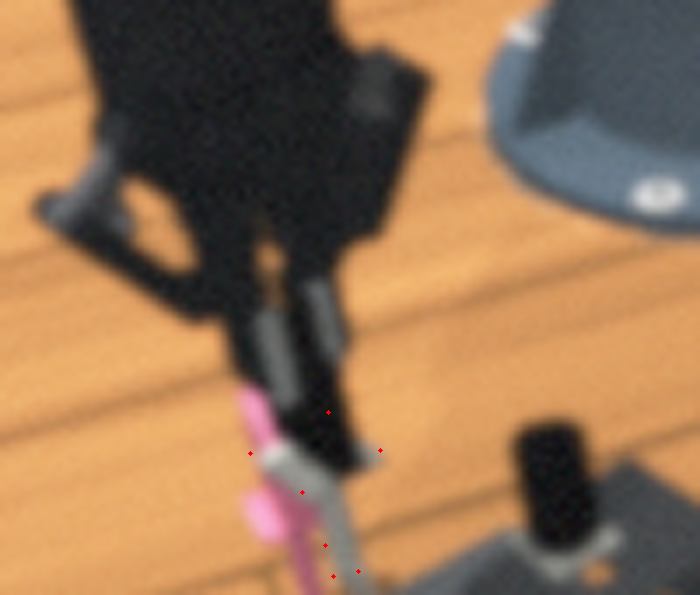

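The collar corners at (265,455), (328,493) and (377,455) sit a little off my projections, so the key may have yawed or shifted slightly in the grip. I'll measure it with depth.

Run:
```python
from h import *
p,d,c=cam("scene");P=cloud(d,c);o=robot.get_obs();t=o["tcp_pos"];Rt=R.from_euler('xyz',o["orientation"],degrees=True)
L=Rt.inv().apply((P-t).reshape(-1,3)); 
ok=(np.hypot(L[:,0],L[:,1])<.03)&(d.ravel()>0)
for lo,hi,n in((-.02,.0,"handle"),(.004,.014,"collar"),(.016,.03,"shank hi"),(.03,.045,"shank lo"),(.045,.053,"shank end"),(.054,.07,"blade")):
    m=ok&(L[:,2]>lo)&(L[:,2]<hi); q=L[m]*1000
    if m.sum(): print(n,m.sum(),"med",np.round(np.median(q,0),1),"min",np.round(np.percentile(q,5,axis=0),1),"max",np.round(np.percentile(q,95,axis=0),1))
m=ok&(L[:,2]>.004)&(L[:,2]<.014);print(np.round(L[m]*1000).astype(int)[:, :].tolist())
cd=Rt.inv().apply(np.array(c["position"])-t);print("cam dir tool",np.round(cd/np.linalg.norm(cd),2))
for r in robot.trace("scene","blade_key")[:3]: print(r["p"],r["bbox"])
```

```text
handle 75 med [17.7  3.6 -8.3] min [ -9.2  -5.4 -17.9] max [22.2  4.9 -1. ]
collar 74 med [7.6 6.7 8.7] min [-10.1 -14.    4.7] max [21.1 13.2 12.5]
shank hi 13 med [ 5.4  0.  27.1] min [ 0.7 -5.6 21.8] max [ 8.8  2.4 29.8]
shank lo 21 med [ 5.6  0.1 38.1] min [ 1.2 -5.  31.5] max [ 8.5  3.3 44.4]
shank end 13 med [ 5.  -0.  49.7] min [ 1.8 -5.9 45.6] max [ 7.7  2.5 52.4]
blade 21 med [ 6.6 -1.1 61.3] min [-5.8 -3.1 54.7] max [12.3  0.6 66.6]
[[-14, 4, 5], [-9, 5, 4], [-9, 8, 6], [-10, 5, 8], [-4, 6, 4], [10, -14, 8], [13, -15, 7], [-12, 10, 9], [-9, 9, 8], [-7, 7, 8], [-8, 5, 10], [-6, 3, 9], [-1, 3, 7], [12, -12, 9], [13, -14, 9], [17, -15, 7], [-10, 13, 9], [-9, 12, 9], [-7, 10, 9], [-4, 9, 8], [-2, 8, 8], [0, 6, 8], [0, 4, 9], [4, 3, 7], [17, -9, 8], [17, -12, 9], [17, -14, 10], [-12, 13, 13], [-7, 13, 10], [-2, 13, 8], [-1, 11, 8], [-1, 9, 9], [3, 9, 7], [3, 6, 9], [5, 5, 9], [10, 4, 6], [22, -6, 6], [15, -12, 13], [-3, 13, 11], [2, 13, 9], [3, 12, 8], [6, 10, 8], [6, 8, 10], [6, 6, 10], [8, 4, 10], [12, 4, 8], [19, 5, 4], [21, 1, 5], [23, 0, 5], [16, -6, 12], [0, 13, 12], [5, 13, 10], [8, 12, 9], [11, 11, 8], [12, 9, 8], [13, 7, 9], [14, 5, 9], [15, 4, 9], [21, 4, 6], [22, 2, 7], [17, -3, 12], [4, 13, 13], [8, 12, 12], [13, 12, 9], [15, 11, 8], [17, 10, 8], [18, 8, 8], [15, 4, 12], [19, 3, 11], [13, 13, 11], [16, 12, 10], [16, 10, 12], [15, 7, 13], [18, 14, 11]]
cam dir tool [ 0.73  0.35 -0.58]
0.89 [148.2, 232.4, 166.9, 271.6]
0.67 [198.4, 176.5, 212.3, 214.1]
```

The depth gives the key about 2 mm off in the tool frame, but the jaws centre it along y and the scene camera is only good to about 2 mm. I'll go down at the pose where it was picked up, watching the force.

```bash
python3 -m jog '[[0.0005,0.0006,0.01,0,0,0],[0.0005,0.0006,0.02,0,0,0],[0.0005,0.0006,0.028,0,0,0],[0.0005,0.0006,0.034,0,0,0],[0.0005,0.0006,0.037,0,0,0],[0.0005,0.0006,0.04,0,0,0],[0.0005,0.0006,0.043,0,0,0],[0.0005,0.0006,0.046,0,0,0],[0.0005,0.0006,0.048,0,0,0],[0.0005,0.0006,0.048,0,0,0]]' 255
python3 - <<'E'
from h import *
stat(); plan([.43,-.324,.0976],down(17.3))
E
```

```text
t: 22.63
tcp_pos: [0.4308, -0.3245, 0.1416]
orientation: [-180.0, -0.0, 17.3]
force: [-0.2, 0.9, -1.5]
finger_gap: 0.12
t 22.63 j [-37.0, 18.0, -4.1, 67.8, 0.0, 125.7] tcp [0.4308, -0.3245, 0.1416] ori [-180.0, -0.0, 17.3] F [-0.2, 0.9, -1.5] M [-0.02, -0.02, 0.01] gap 0.12
shift [-0.0006, -0.0007, 0.044] turn [-0.01, -0.02, -0.02]
```

```bash
python3 -m jog '[[-0.0006,-0.0007,0.004,0,0,0],[-0.0006,-0.0007,0.009,0,0,0],[-0.0006,-0.0007,0.015,0,0,0],[-0.0006,-0.0007,0.021,0,0,0],[-0.0006,-0.0007,0.027,0,0,0],[-0.0006,-0.0007,0.033,0,0,0],[-0.0006,-0.0007,0.038,0,0,0],[-0.0006,-0.0007,0.042,0,0,0],[-0.0006,-0.0007,0.044,0,0,0],[-0.0006,-0.0007,0.044,0,0,0]]' 255
python3 - <<'E'
from h import *
stat()
E
```

```text
t: 23.47
tcp_pos: [0.4298, -0.3238, 0.0971]
orientation: [-180.0, 0.0, 17.3]
force: [0.0, 0.1, -1.1]
finger_gap: 0.122
t 23.47 j [-37.0, 19.3, -8.9, 61.8, 0.0, 125.7] tcp [0.4298, -0.3238, 0.0971] ori [-180.0, 0.0, 17.3] F [0.0, 0.1, -1.1] M [-0.01, 0.02, 0.01] gap 0.122
```

Down without contact force, collar ~0.5 mm above the plate. Releasing, then backing up.

```bash
python3 -m jog '[[0,0,0,0,0,0],[0,0,0,0,0,0],[0,0,0,0,0,0],[0,0,0,0,0,0],[0,0,0,0,0,0],[0,0,0,0,0,0],[0,0,0,0,0,0],[0,0,0,0,0,0],[0,0,0,0,0,0],[0,0,0,0,0,0]]' 0; python3 -m jog '[[0,0,-0.005,0,0,0],[0,0,-0.015,0,0,0],[0,0,-0.03,0,0,0],[0,0,-0.05,0,0,0],[0,0,-0.075,0,0,0],[0,0,-0.1,0,0,0],[0,0,-0.125,0,0,0],[0,0,-0.15,0,0,0],[0,0,-0.17,0,0,0],[0,0,-0.18,0,0,0]]' 0
python3 -c "
from h import *
stat(); plan([.36,.02,.28],down(17.3))"
```

```text
t: 24.3
tcp_pos: [0.4298, -0.3238, 0.0971]
orientation: [-180.0, 0.0, 17.3]
force: [0.0, -0.8, 0.6]
finger_gap: 1.005
t: 25.13
tcp_pos: [0.4303, -0.3243, 0.2809]
orientation: [179.9, -0.1, 17.3]
force: [0.7, -0.4, -0.5]
finger_gap: 1.001
t 25.13 j [-37.0, 17.0, 14.6, 87.4, 0.0, 125.7] tcp [0.4303, -0.3243, 0.2809] ori [179.9, -0.1, 17.3] F [0.7, -0.4, -0.5] M [0.06, -0.08, 0.02] gap 1.001
shift [0.0351, -0.3496, 0.0001] turn [0.13, -0.12, -0.02]
```

```bash
python3 -m jog '[[0.003,-0.02,0,0,0,0],[0.006,-0.055,0,0,0,0],[0.01,-0.09,0,0,0,0],[0.013,-0.125,0,0,0,0],[0.017,-0.16,0,0,0,0],[0.02,-0.195,0,0,0,0],[0.024,-0.23,0,0,0,0],[0.026,-0.25,0,0,0,0],[0.026,-0.255,0,0,0,0],[0.026,-0.255,0,0,0,0]]' 0
python3 - <<'E'
from rectify import *
ims=[]
for n in("top","scene"):
    p,d,c=cam(n);P=cloud(d,c)
    reg=(P[...,0]>.34)&(P[...,0]<.51)&(P[...,1]>-.40)&(P[...,1]<-.15)
    for nm,mm in(("key",reg&(P[...,2]>.128)&(P[...,2]<.15)&(P[...,1]<-.28)),("nut",reg&(P[...,2]>.128)&(P[...,2]<.15)&(P[...,1]>-.28))):
        if mm.sum()>5:
            r=cv2.minAreaRect((P[mm][:,:2]*1000).astype(np.float32)); print(n,nm,mm.sum(),np.round(r[0],1),np.round(r[1],1),round(r[2],1),"z",np.round(np.percentile(P[mm][:,2],[50,95]),4))
    ims.append(p)
a=cv2.resize(ims[1][170:275,140:280],(400,300),interpolation=cv2.INTER_CUBIC)
b=cv2.resize(ims[0][220:325,365:505],(400,300),interpolation=cv2.INTER_CUBIC)
ct=robot.calibration("top")
f=[cv2.resize(rectimg(ims[0],ct,k),(300,300)) for k in("top","slope")]
save("pics/final.png",np.vstack([np.hstack([a,b]),np.hstack(f+[np.zeros((300,200,3),np.uint8)])]))
stat()
E
```

```text
t: 25.97
tcp_pos: [0.3792, -0.0721, 0.2814]
orientation: [179.8, -0.2, 17.4]
force: [-0.3, -0.3, -0.5]
finger_gap: 1.003
top key 76 [ 433.1 -320.6] [34.  12.6] 17.5 z [0.1342 0.1372]
scene key 68 [ 432.5 -322.8] [40.7 11.6] 17.1 z [0.1333 0.1355]
scene nut 77 [ 403.5 -239.4] [27.2 24.4] 73.6 z [0.1337 0.1356]
t 26.07 j [-10.9, -1.5, -6.9, 84.3, -0.1, 151.8] tcp [0.3797, -0.0735, 0.2809] ori [179.8, -0.2, 17.3] F [0.8, -0.7, 0.6] M [-0.04, -0.02, -0.06] gap 0.996
```

View pics/final.png

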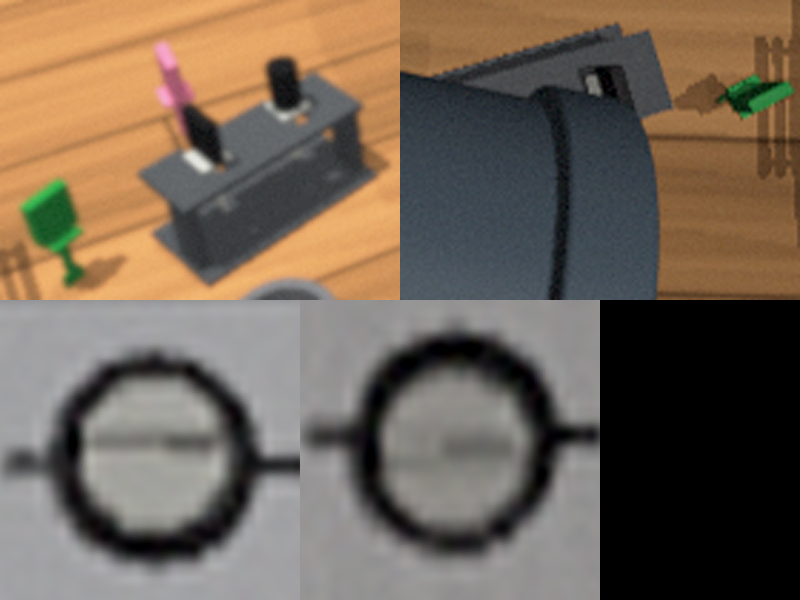

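The key hangs upright in its fork at left (205,135), with the collar on the plate at the same handle height as at the start. Both slots lie along their ribs and the nut driver is in place. Handing in.

```bash
python3 -c "
from h import *
print(robot.sign_off())"
```

```text
the job is handed in; nothing more can be done
None
```

I took the black paddle key from the right-hand (−y) fork and turned both screws clockwise with its blade until they met their stops. I then hung it back in the same fork, let go and handed the job in at about 26 s.

**Screws:** At each stop the torque rose to about 0.55 N m. In the last picture both slots lie along their ribs.

**Key:** It hangs upright with its handle top at 0.134 m, the same height as before pick-up. The scene camera puts it about 3 mm from where it hung at the start.

**Other things:** The nut driver still stands in its fork; the scene camera puts it about 4 mm from the top camera's figure at the start, with the arm now hiding it from the top camera. I did not re-measure the other loose things.

**Checks that disagreed:**
- **Key in the grip:** Before hanging, the depth reading put the key about 2 mm off in the grip. It still went into the fork without contact force, so I put the reading down to the camera's 2 mm error.
- **Final top view:** The arm hid part of the key, so the top camera's last position for it, about 5 mm off, is less certain.

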